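# Dock a drill battery and hold the charger's key switch on

### The job

Slide the drill battery along the bench, without lifting it off, into the charging bay until it sits fully home against the back wall. Then take the key from its wooden holder, work it straight down past the two sticky pins until it is fully home in the charger's key switch, and turn it a quarter turn clockwise to its stop. The switch springs back when let go, so finish with the key still gripped and held turned; leave the other things on the bench where they are.

Things in the scene. Friction and masses are not known exactly. Their poses are not given: they have to be found in the camera images.
- battery_mid (a point): Drill battery pack, black, loose on the bench, 72 (x) x 116 (y) x 62 mm (z), 0.4 to 0.9 kg. Point at its centre, 31 mm above its underside; z up, y along its long side. Below 45 mm its sides are upright faces. It starts before the bay's mouth with its long side across the way in, up to 17 degrees off.
- bay_home (a point): Battery's centre when home in the charging bay, 31 mm above the bench. x: horizontal way in, y across, z up. The back wall's face is 38 mm on along +x, so a battery pushed against it has its centre 2 mm beyond this point. Its long side then lies along y.
- charger: Fixed grey charger; same axes as bay_home, origin below it on the bench. The bay is a pen without floor, open at -x: back wall 52 mm high; side walls 28 mm high, 124 mm apart, from x = -24 to +38 mm, flaring from there to a mouth 155 mm wide at x = -60 mm. On its -y side stands the key switch's box, 90 x 76 x 60 mm high.
- keyway (a point): Brass lock cylinder in a dark ring on the switch's box: centre of the slot's mouth, 63.5 mm above the bench. x along the slot, z up = turning axis; the frame turns with it. Slot 15.4 (x) x 6.2 (y) x 42 mm deep, long edges bevelled 3 mm. Two sprung, sticky pins stand 3.7 mm in from the slot's ends, 13 and 23 mm down; the key passes each at about 4 to 8 N down, rocking helps.
- lock (a joint): Turn of the lock cylinder, rad: 0 at rest, growing clockwise seen from above, hard stop at 1.57. A weak spring (about 0.1 N m when fully turned) drives it back to 0 when the key is let go. It does not turn below 0. The key has about 0.1 rad of play in it.
- key_bow (a point): Key, 45 g, upright in its holder. Point: centre of its black bow, 30 (x) x 10 (y) x 36 mm (z); x is the width of bow and blade, z up. Below: steel collar 20 x 8 x 5 mm, pointed steel blade 14 x 5.2 mm, 34 mm long; the tip is 57 mm, the collar's underside 23 mm below the point. Both ways round fit. Fully home, the collar rests on the cylinder and the point is 23 mm above the keyway.
- key_holder: Fixed wooden block 60 (x) x 50 (y) x 45 mm high with one slot along its x, in which the key's blade stands 34 mm deep with about 1 mm play. Origin under its centre.
- electrical_tape: Bystander: roll of black tape lying flat, 58 mm across, 19 mm high. Origin under its centre.
- tape_measure: Bystander: yellow tape measure, 36 x 83 x 63 mm. Origin under its centre.
- nut: Bystander: steel hexagon nut, 27 mm across, 13 mm high. Origin under its centre.
- bolt: Bystander: steel hexagon bolt lying down, 58 mm long. Origin under its centre.

How it is judged (in metres and radians):
On the way, in this order (a step that is already met when the one before it is completed fails the run):
1. the battery is slid home in the charging bay, with the key still in its holder (x of battery_mid in the frame of bay_home between -0.007 and 0.007 m and y of battery_mid in the frame of bay_home between -0.012 and 0.012 m and angle between the x axis of battery_mid and the x axis of bay_home, either way round below 0.12 rad and height (world z) of battery_mid below 0.036 m and distance of key_bow from where it was at the start of the episode below 0.02 m), for 0.2 s.
2. the key is fully home in the key switch, not yet turned (z of key_bow in the frame of keyway between 0.018 and 0.026 m and horizontal distance between key_bow and keyway below 0.005 m and angle between key_bow's own z axis and vertical below 0.12 rad and value of joint lock below 0.3 rad), for 0.2 s.
At the end, for the whole second after the job is handed in: The battery is on the bench in the bay within 7 mm of home along the way in, 12 mm across it and 7 degrees; the key stands in the lock within 3 mm of fully home; the lock is turned at least 75 of its 90 degrees clockwise throughout; the fingers still grip the key (x of battery_mid in the frame of bay_home between -0.007 and 0.007 m and y of battery_mid in the frame of bay_home between -0.012 and 0.012 m and angle between the x axis of battery_mid and the x axis of bay_home, either way round below 0.12 rad and height (world z) of battery_mid below 0.036 m and z of key_bow in the frame of keyway between 0.018 and 0.026 m and horizontal distance between key_bow and keyway below 0.005 m and angle between key_bow's own z axis and vertical below 0.12 rad and value of joint lock above 1.3 rad and contact force between the fingers and key above 2 N); the arm keeps its last pose, push and grip.
It fails at once if the battery is lifted more than 15 mm off the bench or tipped by more than 17 degrees (height (world z) of battery_mid above 0.046 m or angle between battery_mid's own z axis and vertical above 0.3 rad).
It fails at once if another loose thing on the bench is moved by more than 30 mm (distance of any of electrical_tape, tape_measure, nut, bolt from where it was at the start of the episode above 0.03 m).
It also fails if it takes over 72 s, if anything falls off the work surface, if the arm or the gripper's body presses on something with over 40 N, if the wrist force passes 120 N, or if a joint passes its speed limit or range.

### The arm

A 6-joint arm with a two-finger parallel gripper is mounted at the origin on a cart in front of the work surface, level with it; the furniture and walls round the work are solid. World frame = base frame: x ahead of the robot, y to its left, z up, the work surface at z = 0. Lengths are in mm, angles in rad, forces in N, time in s.
With the tool pointing down it reaches from about 350 to 975 mm from the base axis. Payload 17.4 kg.
Tool frame: the origin (TCP) lies at the very end of the fingers, on their centre line; the grasp point (between the pads) lies arm.grasp_offset behind it (arm.grasp_offset is the distance from the TCP to the grasp point, in mm); z points along the fingers, y is the line along which they close (so a half turn about z gives the same grasp; the last joint's range is limited). The gripper opens to 85 mm and grips with 20 to 120 N. Pads are 22 mm wide; open, the fingers measure 114 mm over their backs; the gripper's body (76 mm by 85 mm) begins 54 mm behind the grasp point. The pads swing forward as they close: fully open they stand 13 mm farther back than shut.
Start: joints at [1.067, 0.116, 1.442, -0, 1.584, -0.038], TCP at [303.176, 603.089, 231.303] pointing down, gripper open.
Joint ranges: [-2.83, 2.83], [-0.83, 2.19], [0.07, 2.5], [-1.14, 4.28], [0.01, 3], [-2.97, 2.97]. Speed limits (rad/s): [1.89, 1.89, 2.22, 3.14, 3.14, 3.14].

### API

Orientations are given as [roll, pitch, yaw] about the fixed x, y, z axes, in that order (R = Rz(yaw) Ry(pitch) Rx(roll)).
In Python, from station import arm, eoat, ik, monitor, eyes, ticket gives the robot as it stands. Calls block until the motion is done:
- arm.movep(position, orientation): joint-space move of the TCP to a pose.
- arm.line_to(position, vel=150, rot=None, f_stop=None): straight line of the TCP; rot=None keeps the orientation; vel is the mean speed in mm/s. With f_stop (N) it stops when the force on the tool has changed by that much, and returns True; else False.
- arm.goto_joints(angles): joint-space move.
- eoat.release() and eoat.clamp(f_grip=None): open the fingers fully, or close them until they stop; f_grip is the grip in N (None keeps the last).
- arm.wait(seconds).
- ik(position, orientation): joint angles nearest the present ones, or None.
- monitor.get_state(): the state.
- eyes.camera(name): name is "scene" or "top" or "wrist"; returns the picture (480x640x3 uint8, red, green, blue); there is no depth.
- eyes.camera_model(name): a dict with "fx", "fy", "cx", "cy" (pixels), "rvec" (rotation vector, rad) and "tvec" (3), from world to camera coordinates, as OpenCV has them. Camera axes: x right, y down, z forward; pixel columns grow to the right and rows downward; lengths in mm; the calibration is good to about 2 mm. A picture is of the moment at which its call begins: read the wrist's pose just before it. camera_model takes no time and is no camera call; for the wrist camera it gives the pose at the moment of the call.
A pose or a line that the arm cannot do raises arm.MotionError and nothing moves.
- ticket.finish_job(): hands the job in; it is judged then, once.
Trained networks look in the newest picture that a camera, given by its name, has taken for a name from the list of things; names that differ only in an ending like _2 or _b are one class to them, and where a whole thing is asked for, a point or a joint stands for the part that bears it (a point fixed in the world has none). Each returns a list of dicts, best first, with "score" (0 to 1); they miss things now and then, are a little off and sometimes report something else, mostly with a low value. They report only what shows in the picture. A call takes as long as a camera call.
- eyes.silhouettes(query, camera): "mask" (480x640 bool, what is visible of it) and "xy" ([column, row] in pixels, amid what is visible of it).
The state is a dict: "time_s": time; "joint_pos": joint angles; "dq": joint speeds; "tau": joint torques, N m; "ee_pos": TCP position; "ee_rot": TCP orientation; "ft_force": force on the tool from outside, world axes, zero at the start; "torque": the same for the moment, N m; "gripper_width": opening from 0.0 (shut) to 1.0 (fully open); "grasp_force": force on a finger pad.
Only numpy, scipy, OpenCV 4.12 (cv2) and the standard library are available. Lean on these libraries where they do the work, as an engineer would, in place of code of your own. Each camera call takes 0.05 s, during which the arm holds its last target. There are 200 camera calls.

## Working session

There is one attempt and no reset: what is moved stays moved. The work goes in short steps, each a Python script; the robot and the scene stay as the last script left them, time stands still between calls to the robot, and variables do not carry over. Pictures are saved under pics/ and viewed, at most 10 in all, crops included, and the job is handed in when it is done.

```bash
ls; mkdir -p pics
cat > h.py <<'E'
import numpy as np, cv2
from station import arm, eoat, ik, monitor, eyes, ticket
def ray(cam,uv):
    m=eyes.camera_model(cam);R=cv2.Rodrigues(np.array(m["rvec"],float))[0];t=np.array(m["tvec"],float).ravel()
    d=R.T@np.array([(uv[0]-m["cx"])/m["fx"],(uv[1]-m["cy"])/m["fy"],1]);return -R.T@t,d
def onz(cam,uv,z):
    c,d=ray(cam,uv);return c+d*(z-c[2])/d[2]
def proj(cam,p):
    m=eyes.camera_model(cam);K=np.array([[m["fx"],0,m["cx"]],[0,m["fy"],m["cy"]],[0,0,1.]])
    return cv2.projectPoints(np.array(p,float).reshape(-1,1,3),np.array(m["rvec"],float),np.array(m["tvec"],float),K,None)[0].reshape(-1,2)
def pic(cam,name):
    im=eyes.camera(cam);cv2.imwrite("pics/"+name,im[:,:,::-1]);return im
E
python3 - <<'E'
from h import *
np.set_printoptions(precision=1,suppress=True)
pic("top","top1.png");pic("scene","scene1.png")
Z=dict(battery_mid=62,charger=52,lock=63.5,key_bow=75,key_holder=45,electrical_tape=19,tape_measure=63,nut=13,bolt=10)
for q,z in Z.items():
    for r in eyes.silhouettes(q,"top")[:2]:
        m=r["mask"].astype(np.uint8);(c,s,a)=cv2.minAreaRect(cv2.findNonZero(m))
        b=np.array([onz("top",p,z)[:2] for p in cv2.boxPoints((c,s,a))])
        print(q,round(r["score"],2),r["xy"],m.sum(),onz("top",r["xy"],z),b.ravel())
print(arm.grasp_offset,monitor.get_state()["time_s"], ray("top",(320,240)),ray("scene",(320,240)))
E
```

```text
pics
battery_mid 0.89 [280.6, 236.0] 1028 [590.7 184.3  62. ] [533.9 232.6 646.3 216.6 635.3 143.3 523.  159.7]
battery_mid 0.64 [348.4, 276.2] 1224 [478.5  -4.4  62. ] [430.8  70.6 649.5  49.2 639.4 -53.4 420.9 -31.1]
charger 0.65 [347.1, 274.0] 1453 [484.9  -1.2  52. ] [430.3  81.9 654.8  56.8 641.6 -59.8 417.4 -33.7]
lock 0.65 [342.4, 278.2] 76 [472.9  12.4  63.5] [462.4  27.4 480.4   9.3 462.3  -8.7 444.4   9.4]
key_holder 0.84 [204.1, 264.5] 337 [512.2 400.   45. ] [538.9 428.7 538.9 372.5 479.9 371.9 479.9 427.9]
key_holder 0.46 [346.3, 274.8] 1389 [482.8   0.8  45. ] [432.2  79.3 655.1  54.3 642.5 -57.8 419.8 -31.9]
electrical_tape 0.79 [418.9, 236.7] 291 [ 592.2 -208.1   19. ] [ 571.3 -182.4  631.6 -183.1  631.6 -240.3  571.3 -239.6]
tape_measure 0.86 [446.9, 249.6] 323 [ 552.1 -278.8   63. ] [ 547.2 -246.2  581.2 -314.6  548.7 -330.2  514.8 -261.8]
nut 0.71 [445.1, 249.9] 353 [ 554.8 -283.6   13. ] [ 550.5 -252.3  587.8 -327.4  554.4 -343.5  517.2 -268.5]
bolt 0.5 [442.9, 282.9] 59 [ 460.4 -276.5   10. ] [ 450.2 -258.1  487.3 -295.8  480.1 -302.9  443.  -265.2]
bolt 0.3 [199.8, 264.5] 43 [513.8 419.1  10. ] [526.7 421.5 526.7 410.  500.9 409.7 500.9 421.2]
18.700000000000003 0.55 (array([ 432.8,   65.6, 1785.8]), array([ 0.1,  0. , -1. ])) (array([-125.7, -524.7,  608.8]), array([ 0.6,  0.6, -0.5]))
```

```bash
python3 -c "
import cv2
a=cv2.imread('pics/top1.png')[190:320,180:480];cv2.imwrite('pics/a.png',cv2.resize(a,(800,346),interpolation=2))"
```

```text
(no output)
```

View pics/a.png

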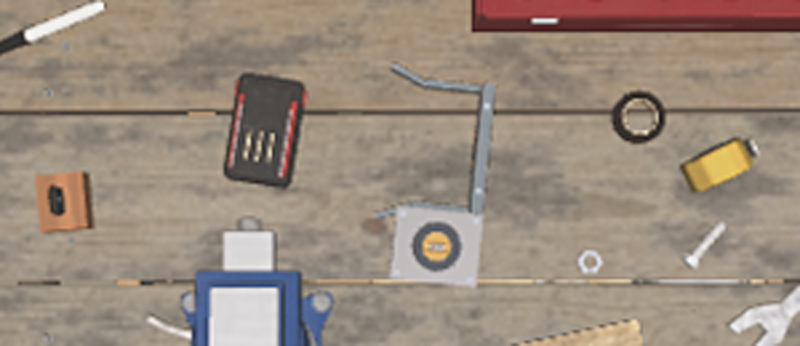

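View pics/scene1.png

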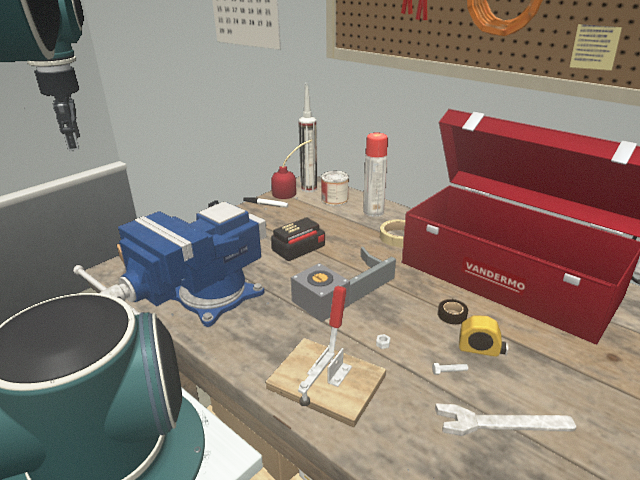

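Top view (crop; the camera is at x≈433, and image up is +x, left is +y):
- The battery is at crop (265,130).
- The bay opens to the left (+y). Its back wall is at crop x≈483 and the key switch is at (436,245).
- The key is in its holder at (58,200).
- The vise stands close in front of the battery.

Next I'll take a closer look with the wrist camera.

Run:
```python
from h import *
np.set_printoptions(precision=2,suppress=True)
s=monitor.get_state();print(s["ee_rot"],s["ee_pos"])
for yaw in (np.pi/2,-np.pi/2,0): print(yaw,ik([530,70,420],[np.pi,0,yaw]))
c=min([(abs(q[5]),y) for y in (np.pi/2,-np.pi/2) if (q:=ik([530,70,420],[np.pi,0,y])) is not None])
arm.line_to([303,603,400],vel=400)
arm.movep([530,70,420],[np.pi,0,c[1]])
pic("wrist","w1.png")
for q in ("battery_mid","charger","lock"):
    for r in eyes.silhouettes(q,"wrist")[:2]:
        print(q,round(r["score"],2),r["xy"],r["mask"].sum(),onz("wrist",r["xy"],62));np.save("pics/w1_"+q,r["mask"])if r["score"]>.6 else 0
s=monitor.get_state();print(s["time_s"],s["joint_pos"],ray("wrist",(320,240)));import json;m=eyes.camera_model("wrist");json.dump({k:np.array(v).tolist() for k,v in m.items() if k!="name"},open("w1.json","w"))
```

```text
[-3.14 -0.    2.68] [303.17 603.09 231.27]
1.5707963267948966 [ 0.08 -0.18  1.42 -0.    1.89  0.08]
-1.5707963267948966 None
0 [ 0.08 -0.18  1.42 -0.    1.89  1.65]
battery_mid 0.68 [355.9, 95.8] 4917 [581.75 186.91  62.  ]
lock 0.83 [269.5, 231.8] 291 [465.01   6.24  62.  ]
3.4083 [ 0.08 -0.17  1.42  0.    1.89  0.08] (array([530.08, 142.33, 562.31]), array([ 0.01, -0.28, -0.96]))
```

View pics/w1.png

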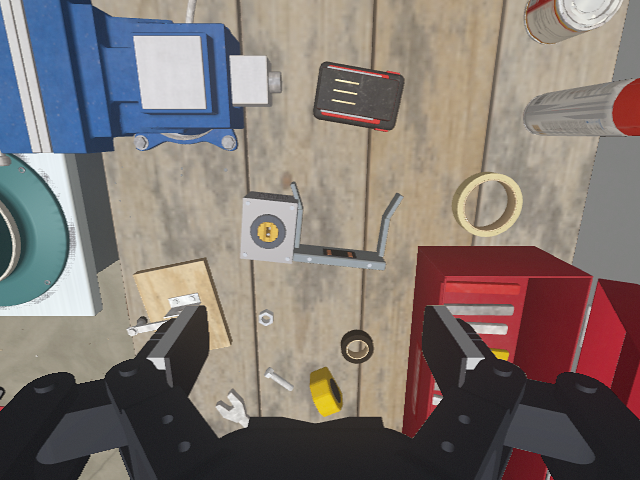

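Wrist view: the battery is at (357,95), the lock at (269,232) and the charger box at about (245–298, 195–262). The back wall runs from (295,255) to (384,265), and the bay opens upward in the image (+y). I'll zoom in to get the charger's heading.

```bash
python3 -c "
import cv2
a=cv2.imread('pics/w1.png')[50:280,230:420];cv2.imwrite('pics/b.png',cv2.resize(a,None,fx=2.6,fy=2.6,interpolation=2))"
```

```text
(no output)
```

View pics/b.png

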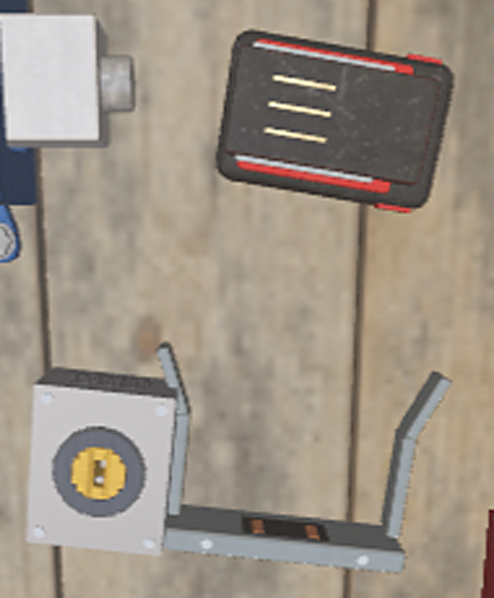

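Run:
```python
from h import *
np.set_printoptions(precision=1,suppress=True)
W=lambda u,v,z: onz("wrist",(230+u/2.6,50+v/2.6),z)[:2]
box=[W(*p,60) for p in ((40,383),(178,398),(163,553),(27,540))];print("box",np.array(box))
d=lambda a,b:np.degrees(np.arctan2(*(b-a)[::-1]))
print("box angs of charger x",d(box[0],box[3]),d(box[1],box[2]),"y",d(box[0],box[1]),d(box[3],box[2]))
bw=[W(168,533,52),W(404,553,52)];print("wall front",bw,d(*bw))
print("left in",W(188,412,28),W(180,515,0),"right in",W(402,437,28),W(387,530,28), "mouth",W(168,343,28),W(436,374,28))
print("lock",W(99,472,63.5))
bt=[W(*p,62) for p in ((238,30),(453,66),(430,207),(219,178))];print("bat top",np.array(bt),np.mean(bt,0),d(bt[0],bt[1]),d(bt[3],bt[2]))
```

```text
box [[433.   55.3]
 [506.6  47.3]
 [497.1 -41.2]
 [420.9 -33.6]]
box angs of charger x -97.74478544474857 -96.11229709511652 y -6.170234279615066 -5.692269614485779
wall front [array([499.7, -32. ]), array([634.7, -43.8])] -5.0023917778545
left in [510.8  33.1] [504.2 -37.9] right in [634.3  18.7] [628.7 -38. ] mouth [499.9  72.5] [651.5  55.3]
lock [463.2   7. ]
bat top [[537.6 226.4]
 [641.9 210.8]
 [635.  145.5]
 [528.5 159.2]] [585.7 185.5] -8.533904394787692 -7.308618873035381
```

Run:
```python
from h import *
np.set_printoptions(precision=1,suppress=True)
def tri(a,b):
    c1,d1=ray("wrist",a);c2,d2=ray("top",b);s=np.linalg.lstsq(np.c_[d1,-d2],c2-c1,rcond=None)[0]
    p,q=c1+d1*s[0],c2+d2*s[1];print((p+q)/2,np.linalg.norm(p-q))
tri((250,80),(273,284));tri((267,80),(273,274.5))
for x,y,z in ((597,253,120),(597,253,10),(570+4,45,10)): print(ik([x,y,z],[np.pi,0,np.radians(84)]))
```

```text
[456.1 199.6 113.9] 2.2007019651221924
[480.2 195.9 151.3] 4.035596659319901
[ 0.4  0.1  1.6 -0.   1.4  0.5]
[ 0.4  0.2  1.7 -0.   1.2  0.5]
[ 0.   0.1  1.9 -0.   1.2  0.1]
```

```bash
cat >> h.py <<'E'
a=np.radians(-96);X=np.array([np.cos(a),np.sin(a)]);Y=np.array([-X[1],X[0]]);HOME=np.array([570,1.5])
B=lambda x,y,z: [*(HOME+x*X+y*Y),z]
RP=[np.pi,0,np.radians(84)]
E
python3 - <<'E'
from h import *
np.set_printoptions(precision=1,suppress=True)
arm.movep(B(-255,0,130),RP);print(arm.line_to(B(-255,0,10),vel=150,f_stop=10))
print(arm.line_to(B(-75,0,10),vel=80,f_stop=30))
s=monitor.get_state();print(s["ft_force"],s["ee_pos"],s["time_s"])
f=arm.line_to(B(-30,0,10),vel=25,f_stop=14)
s=monitor.get_state();p=np.array(s["ee_pos"][:2])-HOME;print(f,s["ft_force"],p@X,p@Y,s["time_s"])
arm.wait(.3);pic("top","top2.png")
for r in eyes.silhouettes("battery_mid","top")[:2]:
    (c,sz,an)=cv2.minAreaRect(cv2.findNonZero(r["mask"].astype(np.uint8)));q=onz("top",c,62);print(r["score"],q,(q[:2]-HOME)@X,(q[:2]-HOME)@Y,sz,an)
E
```

```text
False
False
[0.5 3.  2. ] [577.9  76.2  10. ] 8.075
True [1.9 5.9 2.7] -47.46155739812541 0.0712589841457234 9.2083
0.45 [526.3  14.6  62. ] -8.49979201198996 -44.82142033185772 (12.0, 19.0) 90.0
```

Run:
```python
from h import *
np.set_printoptions(precision=1,suppress=True)
arm.line_to(B(-75,0,10),vel=150);arm.line_to(B(-75,0,260),vel=300)
im=pic("wrist","w2.png")
for q,z in (("battery_mid",62),("lock",63.5)):
  for r in eyes.silhouettes(q,"wrist")[:1]:
    (c,sz,an)=cv2.minAreaRect(cv2.findNonZero(r["mask"].astype(np.uint8)));b=np.array([onz("wrist",p,z)[:2] for p in cv2.boxPoints((c,sz,an))]);print(q,r["score"],c,sz,an,b.ravel(),b.mean(0),(b-HOME)@np.c_[X,Y])
print(monitor.get_state()["time_s"])
```

```text
battery_mid 0.88 (315.7076110839844, 272.2142028808594) (108.12742614746094, 71.8037338256836) 0.8951737284660339 [511.3 -17.7 523.6  58.  627.3  45.6 621.5 -30.9] [570.9  13.7] [[ 25.2 -56.3]
 [-51.3 -52. ]
 [-49.8  52.4]
 [ 26.8  54.6]]
lock 0.6 (209.5, 290.0) (26.0, 29.0) 90.0 [451.1  22.7 479.9  19.7 474.9  -8.4 445.4  -5.4] [462.8   7.2] [[  -8.6 -120.5]
 [  -8.7  -91.6]
 [  19.8  -93.6]
 [  19.9 -123.2]]
11.075
```

View pics/w2.png

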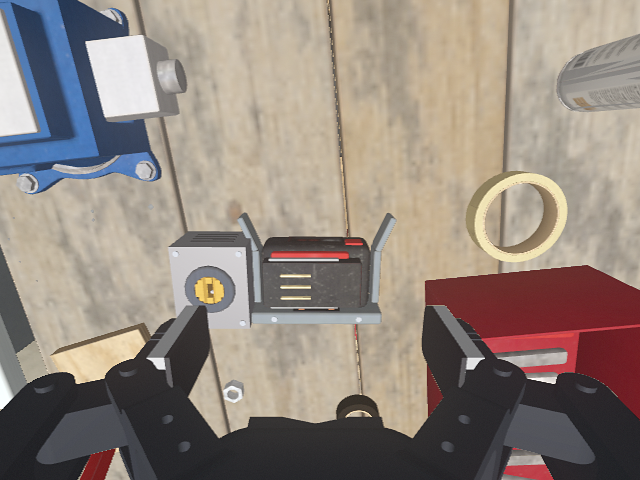

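Wrist view: the battery sits square in the bay, with its body at (262–370, 237–308) and flush with the back wall at row ~310. Next I'll check the gap and look at the key.

Run:
```python
from h import *
np.set_printoptions(precision=1,suppress=True)
for v in (307,310): print("wall/battery edge in bay x:",(onz("wrist",(315,v),52)[:2]-HOME)@X)
arm.movep([512,345,260],[np.pi,0,np.pi/2])
im=pic("wrist","w3.png")
for q,z in (("key_bow",86),("key_holder",45)):
  for r in eyes.silhouettes(q,"wrist")[:2]:
    (c,sz,an)=cv2.minAreaRect(cv2.findNonZero(r["mask"].astype(np.uint8)));b=np.array([onz("wrist",p,z)[:2] for p in cv2.boxPoints((c,sz,an))]);print(q,r["score"],r["xy"],c,sz,an,b.ravel(),b.mean(0))
print(monitor.get_state()["time_s"])
for y in (90,0,84,-6,-90):print(y,ik([512,400,50],[np.pi,0,np.radians(y)]))
cv2.imwrite("pics/w3c.png",cv2.resize(im[130:400,180:460,::-1],None,fx=2.2,fy=2.2,interpolation=2))
```

```text
wall/battery edge in bay x: 29.877772814062602
wall/battery edge in bay x: 33.38427533192231
key_bow 0.86 [312.9, 149.1] (313.0, 149.0) (12.0, 32.0) 90.0 [497.5 406.8 524.4 406.8 524.5 396.9 497.4 397. ] [510.9 401.9]
key_holder 0.7 [314.8, 143.9] (313.59100341796875, 146.79644775390625) (55.13975143432617, 63.58613586425781) 85.03025817871094 [479.5 424.5 538.5 429.3 544.2 379.  482.7 373.8] [511.2 401.6]
12.3
90 [ 0.6  0.2  1.7 -0.   1.3  0.6]
0 [ 0.6  0.2  1.7 -0.   1.3  2.2]
84 [ 0.6  0.2  1.7 -0.   1.3  0.7]
-6 [ 0.6  0.2  1.7 -0.   1.3  2.3]
-90 [ 0.6  0.2  1.7  0.   1.3 -2.5]
```

View pics/w3c.png

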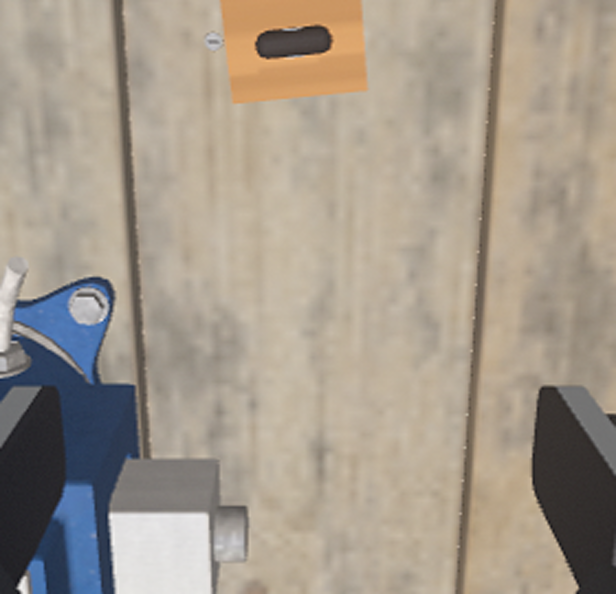

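The key's bow is at crop (294,41), turned about +5° with the holder, and the networks agree. I'll grasp it now.

Run:
```python
from h import *
np.set_printoptions(precision=2,suppress=True)
R=[np.pi,0,np.radians(5)]
arm.movep([511,401.7,130],R);print(arm.line_to([511,401.7,53],vel=120,f_stop=8))
s=monitor.get_state();print(s["ee_pos"],s["ft_force"])
eoat.clamp(60);s=monitor.get_state();print(s["gripper_width"],s["grasp_force"],s["ft_force"])
arm.line_to([511,401.7,110],vel=80);arm.line_to([511,401.7,240],vel=250)
s=monitor.get_state();print(s["gripper_width"],s["grasp_force"],s["ft_force"],s["ee_pos"])
arm.movep([*(np.array([463,7])),150+90],RP);arm.line_to([463,7,140],vel=150)
pic("wrist","w4.png")
for q in ("lock","key_bow"):
  for r in eyes.silhouettes(q,"wrist")[:2]:print(q,r["score"],r["xy"],r["mask"].sum())
print(proj("wrist",[[463,7,63.5],[463,7,98]]),monitor.get_state()["time_s"])
```

```text
False
[511.36 401.95  53.81] [ 0.7  -0.25  1.81]
0.11069798998443711 59.958152174949646 [-0.79  8.16 -1.58]
0.10811749629937217 60.22070288658142 [ 0.03  0.36 -0.63] [510.84 401.58 239.19]
lock 0.97 [314.4, 250.8] 1584
key_bow 0.57 [314.3, 331.1] 2621
[[313.83 250.23]
 [313.68 269.91]] 19.4333
```

View pics/w4.png

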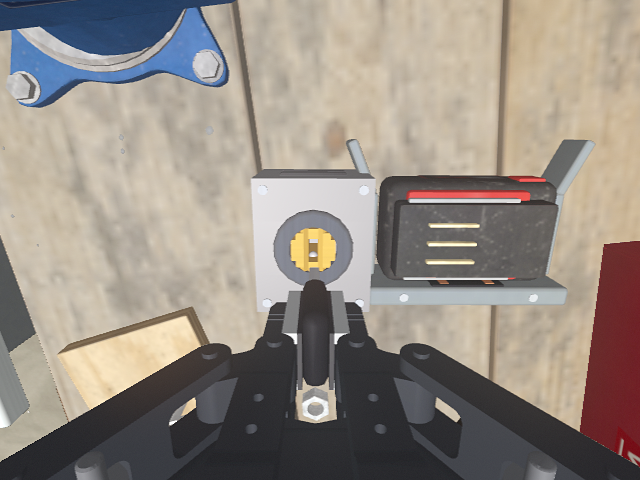

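Wrist view: the key is gripped, with its bow at (315,335) and the slot at (314,251), directly below it and aligned with it. A strip of the back wall's contacts shows behind the battery at (460,283). I'll put numbers on that gap and on the key's position in the grip.

Run:
```python
from h import *
np.set_printoptions(precision=1,suppress=True)
bx=lambda u,v,z:np.array([(onz("wrist",(u,v),z)[:2]-HOME)@X,(onz("wrist",(u,v),z)[:2]-HOME)@Y])
print("bat front top",bx(460,280,62),bx(460,280,50),"wall top front",bx(460,288,52),"back",bx(460,304,52),"bat rear",bx(460,178,62),bx(460,178,45))
print("bat sides",bx(380,230,50),bx(557,230,50),"walls", bx(375,265,28))
im=cv2.imread("pics/w4.png")
print("front col",[int(x) for x in im[265:300:2,314].mean(1)],[int(x) for x in im[372:396:2,314].mean(1)])
C=np.array([463,7]);
for t,p in dict(topfront=(-15,173),topback=(15,173),botfront=(-15,137),tip=(0,98)).items(): print(t,proj("wrist",[*(C+p[0]*X),p[1]]))
print(monitor.get_state()["ft_force"])
cv2.imwrite("pics/w4c.png",cv2.resize(im[160:400,240:580],None,fx=2.35,fy=2.35,interpolation=2))
```

```text
bat front top [ 26.7 -11. ] [31.7 -5.9] wall top front [36.9 -6. ] back [49.  -4.6] bat rear [-39.7 -18.8] [-37.7 -12. ]
bat sides [ -4.  -63.1] [-4.1 54.4] walls [ 28.9 -61.4]
front col [196, 176, 130, 131, 131, 131, 132, 92, 60, 59, 58, 58, 58, 58, 57, 57, 56, 57] [64, 64, 63, 62, 65, 62, 57, 171, 153, 151, 144, 150]
topfront [[313.1 309.1]]
topback [[313.1 384.5]]
botfront [[313.4 270.2]]
tip [[313.7 269.9]]
[ 0.3  0.2 -0.5]
```

View pics/w4c.png

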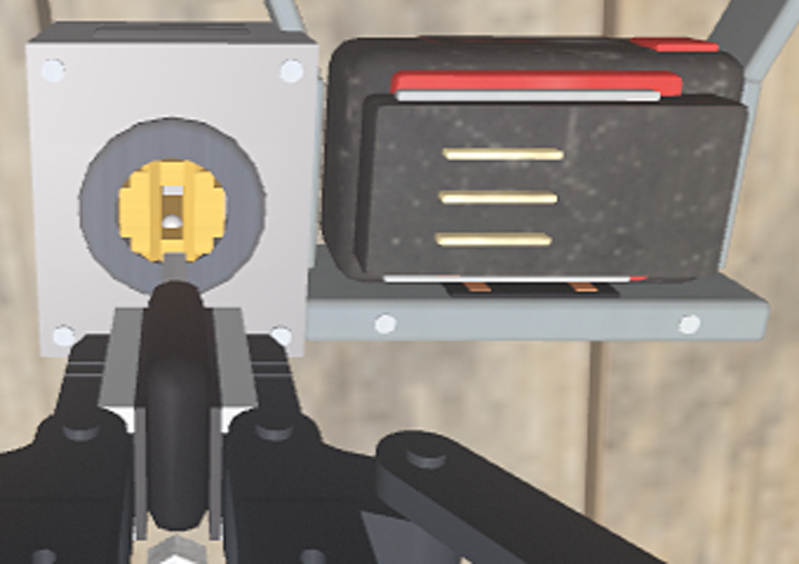

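The battery centre works out within about 2–3 mm of home and about 4 mm off across it. The key is centred over the slot to within about 1 mm, so I'll insert it.

Run:
```python
from h import *
np.set_printoptions(precision=1,suppress=True)
L=[463,7]
arm.line_to([*L,109],vel=80)
z=109
while z>73:
    z-=4
    h=arm.line_to([*L,z],vel=20,f_stop=14)
    s=monitor.get_state();print(z,h,np.array(s["ee_pos"]),np.array(s["ft_force"]),np.array(s["torque"]),s["grasp_force"])
    if h: break
print(s["time_s"])
```

```text
105 False [463.   7. 105.] [ 0.8 -0.2 -1.1] [-0. -0. -0.] 60.16532242298126
101 False [462.9   7.  100.8] [ 0.6  0.3 -1.4] [-0. -0.  0.] 60.16722500324249
97 True [463.5   7.3  98. ] [-0.4  2.9  3.6] [ 0.5 -0.1  0. ] 60.790300369262695
20.9167
```

```bash
cat > ins.py <<'E'
from h import *
np.set_printoptions(precision=1,suppress=True)
def st(t,h):
    s=monitor.get_state();print(t,h,np.array(s["ee_pos"]),np.array(s["ft_force"]),np.round(s["torque"],2),round(s["time_s"],1));return s
E
python3 - <<'E'
from ins import *
s=st("now",0)
for dy in (0.8,1.6,-0.8,-1.6):
    L=np.array([463.2,7])-dy*X
    arm.line_to([*L,101],vel=20);st("up",dy)
    h=arm.line_to([*L,94],vel=20,f_stop=14);s=st(dy,h)
    if s["ee_pos"][2]<96.5: break
E
```

```text
now 0 [463.5   7.3  98. ] [-0.4  2.9  3.6] [ 0.5 -0.1  0. ] 20.9
up 0.8 [463.3   7.8 101. ] [ 0.2  0.5 -0.6] [ 0. -0. -0.] 21.2
0.8 False [463.1   8.3  93.5] [ 2.1  6.1 -1.3] [ 1.1 -0.2 -0. ] 21.7
```

Run:
```python
from ins import *
dy=0.8
for dy in (1.6,2.4,3.2):
    L=np.array([463.0,7])-dy*X
    arm.line_to([*L,94],vel=15);s=st(dy,0)
    if abs(s["ft_force"][1])<2: break
for z in (90,86,82):
    h=arm.line_to([*L,z],vel=15,f_stop=20);s=st(z,h)
    if h: break
```

```text
1.6 0 [463.    8.6  93.7] [-0.2  0.4 -1. ] [ 0.3  0.  -0. ] 22.0
90 False [463.1   8.6  89.8] [ 0.9  2.4 -2.1] [ 0.4 -0.   0. ] 22.4
86 False [463.4   9.3  86.6] [-2.2  9.2  7.4] [1.9 0.4 0. ] 22.8
82 False [463.2   9.3  82. ] [-1.   9.1  0.3] [ 1.9  0.  -0. ] 23.2
```

Run:
```python
from ins import *
dy=2.5
L=np.array([463.2,7])-dy*X
arm.line_to([*L,82],vel=15);s=st(dy,0)
if s["ft_force"][1]>3: L=L-0.7*X;arm.line_to([*L,82],vel=15);st("shift",0)
for z in (79,76,73,71):
    h=arm.line_to([*L,z],vel=15,f_stop=25);s=st(z,h)
    if h: break
```

```text
2.5 0 [463.3   9.7  81.9] [-1.6  4.7  1.6] [1.  0.5 0.1] 23.5
shift 0 [463.3  10.   81.9] [-4.6 -0.4  2.2] [-0.1  0.8  0. ] 23.7
79 False [463.4  10.   79.3] [-6.5 -0.7  6.1] [-0.1  1.3 -0. ] 24.1
76 False [463.4  10.   76.8] [-8.6 -1.4 12. ] [-0.2  1.9  0. ] 24.4
73 False [463.3  10.   72.9] [-4.8 -0.4  2. ] [-0.3  0.9  0. ] 24.8
71 False [463.4   9.9  71.4] [-8.3 -1.5 10.1] [-0.2  1.6 -0. ] 25.1
```

Run:
```python
from ins import *
L=np.array([462.6,10.0])
arm.line_to([*L,71],vel=15);st("shift",0)
for z in (70,69,68):
    h=arm.line_to([*L,z],vel=10,f_stop=15);s=st(z,h)
    if s["ft_force"][2]>15 or h: break
pic("wrist","w5.png");im=cv2.imread("pics/w5.png")
cv2.imwrite("pics/w5c.png",cv2.resize(im[140:400,200:600],None,fx=2,fy=2,interpolation=2))
```

```text
shift 0 [463.1   9.9  71.5] [-2.3 -0.5  5.5] [0.  0.3 0.1] 25.3
70 False [463.2   9.9  71.3] [-6.8  0.6 15.3] [0.  1.1 0. ] 25.6
```

View pics/w5c.png

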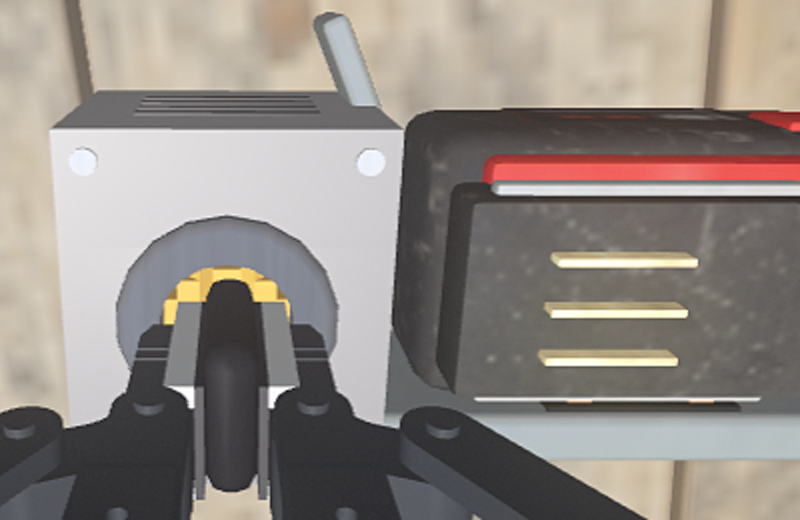

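The key is seated stiffly at the predicted height, its position in the grip is unchanged, and the battery is still home. I'll turn it clockwise in steps, correcting sideways force as I go.

Run:
```python
from ins import *
arm.wait(.3)
L=np.array([462.8,10.0]);z=70.7
for yaw in list(range(76,-7,-9)):
    h=arm.line_to([*L,z],vel=30,rot=[np.pi,0,np.radians(yaw)]);s=st(yaw,h)
    f=np.array(s["ft_force"][:2]);L=L+np.clip(f/12,-.6,.6)*.7
    if abs(s["torque"][2])>1.5 or np.hypot(*f)>25: print("stop");break
print(L,s["ee_rot"],s["grasp_force"],s["gripper_width"])
```

```text
76 False [463.2   9.8  71.5] [-3.6 -0.5 10.2] [-0.2  0.8 -0. ] 26.2
67 False [463.2   9.7  71.5] [-1.9 -1.2  8.5] [-0.4  0.4  0.1] 26.5
58 False [463.1   9.6  71.5] [-2.1 -1.2  8.6] [-0.3  0.3  0.1] 26.8
49 False [463.    9.5  71.5] [-0.7 -2.1  8.8] [-0.3  0.4  0. ] 27.1
40 False [462.9   9.4  71.5] [-1.8 -1.2  7.2] [-0.3  0.4  0.1] 27.4
31 False [462.9   9.4  71.5] [-0.9 -1.6  8.3] [-0.3  0.2  0. ] 27.8
22 False [462.8   9.2  71.5] [-0.5 -1.5  7.3] [-0.3  0.2  0.1] 28.1
13 False [462.8   9.1  71.5] [-0.1 -1.7  7.5] [-0.3  0.2  0. ] 28.4
4 False [462.8   9.1  71.5] [-1.1 -1.6  8.6] [-0.3  0.4  0.1] 28.7
-5 False [462.7   9.   71.5] [-1.7 -1.6  8. ] [-0.3  0.3  0.1] 29.0
[462.    9.2] [ 3.1 -0.  -0.1] 61.52116656303406 0.10375761739919633
```

Turning goes smoothly against the weak spring. I'll continue to the stop.

Run:
```python
from ins import *
L=np.array([462.2,9.2]);z=70.7
for yaw in (-8,-11,-14,-17):
    arm.line_to([*L,z],vel=30,rot=[np.pi,0,np.radians(yaw)]);s=st(yaw,np.degrees(s["ee_rot"][2]) if yaw<-8 else 0)
    if abs(s["torque"][2])>0.5: break
arm.wait(.5);s=st("hold",np.degrees(s["ee_rot"]));print(s["grasp_force"],s["gripper_width"])
pic("wrist","w6.png");im=cv2.imread("pics/w6.png")
cv2.imwrite("pics/w6c.png",cv2.resize(im[140:400,200:600],None,fx=2,fy=2,interpolation=2))
```

```text
-8 0 [462.7   8.9  71.5] [-3.2 -2.2  8.9] [-0.4  0.6  0.1] 29.2
-11 -8.022779079112603 [462.7   8.9  71.5] [-2.6 -2.1  9.2] [-0.4  0.7  0.1] 29.5
-14 -11.02488478039666 [462.7   8.9  71.5] [-3.6 -1.   9.8] [-0.4  0.7  0.3] 29.7
-17 -14.018312653000367 [462.7   8.9  71.5] [-3.1 -1.9  9.5] [-0.3  0.8  0.5] 30.0
hold [180.   -0.1 -17. ] [462.6   8.9  71.5] [-4.  -1.5  9.7] [-0.3  0.8  0.5] 30.5
61.83565020561218 0.10836052915057375
```

View pics/w6c.png

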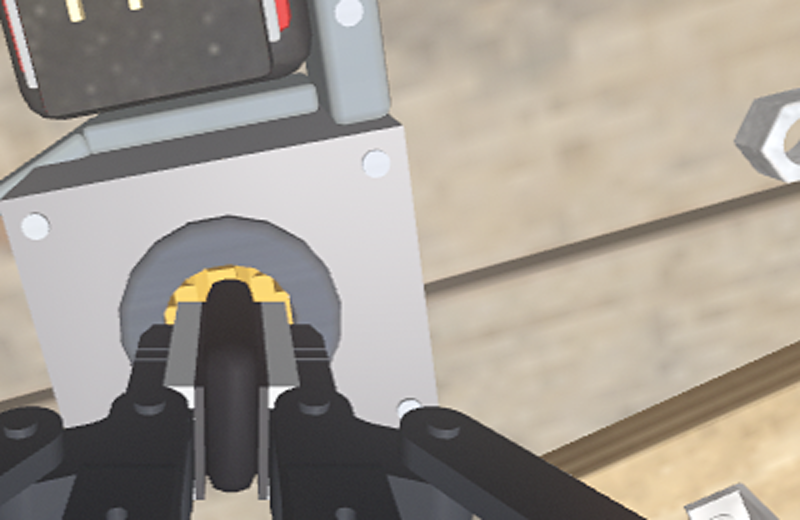

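The key is home and turned about 100° at the gripper. Torque rose to 0.5 N m, so the lock is at its stop, and the grip is steady at 62 N. Handing in.

```bash
python3 -c "
from station import ticket
print(ticket.finish_job())"
```

```text
the job is handed in; nothing more can be done
None
```

I handed the job in at about 30.5 s of the 72 s allowed, and no verdict came back. By my measurements the battery is home in the bay, and the key is fully seated, turned clockwise to its stop and still gripped at about 62 N.

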